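Open the double-door specimen cabinet

ROBOT

A 7-joint arm with a two-finger parallel gripper is mounted at the origin on a cart in front of the work surface, level with it; the furniture and walls round the work are solid. World frame = base frame: x ahead of the robot, y to its left, z up, the work surface at z = 0. Lengths are in mm, angles in rad, forces in N, time in s.
With the tool pointing down it reaches from about 350 to 900 mm from the base axis. Payload 8.1 kg.
Tool frame: the origin (TCP) lies midway between the tips of the shut fingers; the grasp point (between the pads) lies 19 mm behind it; x points along the fingers, z is the direction in which the jaws open and shut, and the axes are right-handed (so a half turn about x gives the same grasp; the last joint's range is limited). The gripper opens to 85 mm and grips with 20 to 120 N. Pads are 22 mm wide; open, the fingers measure 114 mm over their backs; the gripper's body (76 mm by 85 mm) begins 54 mm behind the grasp point. The pads swing forward as they close: fully open they stand 13 mm farther back than shut.
Start: joints at [1.161, 0.434, 0.025, 1.573, -0.012, 1.134, -0.075], TCP at [188.732, -595.837, 231.323] pointing down, gripper open.
Joint ranges: [-2.62, 2.62], [-0.44, 2.09], [-1.27, 1.32], [0.08, 2.57], [-1.32, 4.46], [0.12, 2], [-2.74, 2.74]. Speed limits (rad/s): [2.22, 2.22, 3.01, 3.01, 3.14, 3.14, 3.14].

INTERFACE

Orientations are given as a unit quaternion [x, y, z, w].
In Python, from rig import r gives the robot as it stands. The module is installed in compiled form; this text tells all that it offers.
- The arm moves only by the tool drive_tool, never from a script. Its argument "commands" is text: rows parted by semicolons, each of 7 numbers parted by spaces: the opening, from 0 (shut) to 1 (fully open), then the shift along the tool's x, y, z in mm, then the turn, a rotation vector about the tool's x, y, z in degrees. A call has 1 to 12 rows; each row shifts and turns the commanded pose from where the row before left it, along the tool's axes as they then stand; what a row does not reach is not made up. A row lasts 1/8 s, in which the tool goes at most 62.5 mm and 10.7 degrees, less where a joint would pass 70% of its speed; a pose out of reach is approached as far as the arm can. A call with a gripper value outside its range is refused whole. The fingers move at their own pace and stop on an object; "newtons" is the grip in N (left out, the last holds). Time passes only in rows, so rows that do not move let the fingers close. It gives the time, the measured TCP pose, the force and the opening at its end, in the units of the state.
- r.state(): the state, without advancing time (a new reading comes with each control period).
- r.capture(name): name is "scene" or "top" or "wrist"; returns the picture (420x560x3 uint8, blue, green, red); there is no depth.
- r.get_calibration(name): a dict with "fovy" (degrees; the focal length in pixels is half the picture's height over the tangent of half this angle, whatever the lens; pixels are square), "cx", "cy" (the principal point, pixels), "extrinsics" (4x4, takes a point from camera to world coordinates); the wrist camera has in their place "mount" (4x4, takes a point from camera to tool coordinates, whose origin is the TCP and whose axes are the tool frame's). Camera axes: x right, y up, looking along -z (the intrinsics and any distortion apply to the point x, -y, -z); pixel columns grow to the right and rows downward; lengths in mm; the calibration is good to about 2 mm. The wrist camera is an equidistant fisheye: a pixel r from the principal point sees the ray r / f radians off the axis. A picture is of the moment at which its call begins: read the wrist's pose just before it. get_calibration takes no time and is no camera call.
- r.hand_in(): hands the job in, once; it reports no verdict.
The state is a dict: "clock": time; "joint_positions": joint angles; "qvel": joint speeds; "joint_efforts": joint torques, N m; "tool_pos": TCP position; "ee_rot": TCP orientation; "contact_force": force on the tool from outside, world axes, zero at the start; "ft_torque": the same for the moment, N m; "grip_width": finger opening in mm.
Only numpy, scipy, OpenCV 4.12 (cv2) and the standard library are available. Lean on these libraries where they do the work, as an engineer would, in place of code of your own. Each camera call takes 0.05 s, during which the arm holds its last target.

TASK

Open up the small specimen cabinet on the bench. Turn its hook latch aside, swing the left leaf wide open first (its edge strip overlaps the right leaf and holds it shut), then swing the right leaf wide open too, about square to the front or beyond. Do not knock or shift the flat tin that stands on the cabinet.

Things in the scene. Friction and masses are not known exactly. Their poses are not given: they have to be found in the camera images.
- cabinet: White cabinet, two framed clear leaves in front, fixed on the bench; (sizes in mm) 150 deep (x), 310 wide (y), 170 high. Origin: centre of its underside; z up, the front faces its own -x (to the robot), left is +y. Shut leaves fill x = -87 to -75, z = 14 to 168, each 154 wide. A 30 wide strip on the left leaf's free edge laps 15 over the right leaf. Tin and crucible on top.
- hook (a joint): Steel hook latch on the cabinet's top; pivot at (-55, +25) mm in the cabinet's frame. 0 = latched (starts at 0 to 0.15 rad), stop 1.4. Growing = clockwise from above: its rear post goes to -y, its nose to +y, off a stud (8 mm diameter) on the left leaf's top edge at (-81, +25). Past 0.5 rad the leaf is free, 1 is safe. It stays where left; 1 N at the post turns it. Nose and stud reach z = 186.
- hook_post (a point): Point near the top of the upright post of the hook latch (12 mm diameter, z = 176 to 211; this point is at z = 205), 45 mm behind the pivot. To be pinched or pushed from above.
- left_leaf (a joint): Opening of the left leaf in rad: 0 = shut, growing = clockwise from above, towards the robot and to the left, stop at 1.9. Upright hinge axis at (-75, +155) mm in the cabinet's frame. It stays where it is left; about 0.5 N at the handle moves it.
- left_leaf_handle (a point): Point on the left leaf's handle, an upright round dark steel bar, 12 mm diameter, z = 70 to 170, its axis 40 in front of the leaf's face; this point is on the axis, 15 below the top. The bar is free above z = 117 (two stays at z = 82 and 112 join it to the leaf). When shut it lies 52 mm in front of the hinge axis and 104 from it towards the middle.
- right_leaf (a joint): Opening of the right, overlapped leaf in rad: 0 = shut, growing = anticlockwise from above, towards the robot and to the right, stop at 1.9. Upright hinge axis at (-75, -155) mm in the cabinet's frame. Same stiffness. It cannot open while the left leaf is shut.
- right_leaf_handle (a point): The same point on the right leaf's equal handle bar (12 mm diameter, z = 70 to 170, free above z = 117). When shut it lies 52 mm in front of the hinge axis and 94 from it towards the middle.
- flat_tin: Flat round aluminium sample tin with lid, 70 mm diameter, 30 high, loose on the cabinet's top at the back right. Origin: centre of its underside.

How it is judged (in metres and radians):
On the way, in this order (a step that is already met when the one before it is completed fails the run):
1. the hook latch is turned clear of its stud (value of joint hook above 0.4 rad), for 0.1 s.
2. the left leaf is open while the right leaf is still shut (value of joint left_leaf above 0.9 rad and value of joint right_leaf below 0.15 rad), for 0.1 s.
3. the right leaf is open (value of joint right_leaf above 0.9 rad), for 0.1 s.
At the end, for the whole second after the job is handed in: Both leaves stand open by more than 1.2 rad (about 70 degrees) and at rest (value of joint each of left_leaf, right_leaf above 1.2 rad and not (velocity of joint left_leaf above 0.1 rad/s) and not (velocity of joint left_leaf below -0.1 rad/s) and not (velocity of joint right_leaf above 0.1 rad/s) and not (velocity of joint right_leaf below -0.1 rad/s)); the robot touches nothing.
It fails at once if the flat tin on the cabinet is shifted by more than 20 mm (distance of flat_tin from where it was at the start of the episode above 0.02 m).
It also fails if it takes over 56 s, if anything falls off the work surface, if the arm or the gripper's body presses on something with over 40 N, if the wrist force passes 120 N, or if a joint passes its speed limit or range.

## Working session

There is one attempt and no reset: what is moved stays moved. The work goes in short steps, Python scripts to look and compute and a tool call to move; the robot and the scene stay as the last step left them, time stands still between calls to the robot, and variables do not carry over. Pictures are saved under pics/ and viewed, and the job is handed in when it is done.

Besides the shell and the picture viewer there is one more tool, called after "Call:" as name(argument=value, ...) on one line, values as JSON. drive_tool: Moves the arm, as the interface text tells. Its arguments: {"type":"object","properties":{"commands":{"type":"string"},"newtons":{"type":"number"}},"required":["commands"]}

```bash
mkdir -p pics; python3 - <<'E'
from rig import r
import cv2, json
s=r.state(); print(s)
for n in ("scene","top","wrist"):
    c=r.get_calibration(n); print(n,c)
    cv2.imwrite(f"pics/{n}0.png",r.capture(n))
E
```

```text
{'clock': 0.0, 'joint_positions': array([ 1.16136583,  0.43526656,  0.0249572 ,  1.57409319, -0.01163075,
        1.13399088, -0.07511261]), 'qvel': array([ 0.00123155,  0.00047947, -0.00142306, -0.0009063 ,  0.00095764,
        0.00140762, -0.00044843]), 'joint_efforts': array([-3.87719338e-04, -6.70469141e+01,  1.02481507e+00, -3.16219175e+01,
        1.55025080e-02,  1.24568318e-02,  6.37871972e-05]), 'tool_pos': array([ 188.58634297, -595.34058266,  230.50021233]), 'ee_rot': array([ 0.41804732,  0.57099996, -0.41743946,  0.5700349 ]), 'contact_force': array([ 0.6834681 , -0.09250078,  0.51590028]), 'ft_torque': array([ 0.03888081,  0.02892194, -0.04228956]), 'grip_width': 85.60665319493066}
scene {'fovy': 49.515423615637204, 'cx': 286.08910006971007, 'cy': 204.49451666760655, 'extrinsics': array([[-4.45770690e-01,  3.91796893e-01, -8.04850102e-01,
        -7.52843965e+01],
       [-8.95115300e-01, -1.87512865e-01,  4.04484271e-01,
         4.08617950e+02],
       [ 7.55593201e-03,  9.00740873e-01,  4.34291132e-01,
         5.11011348e+02],
       [ 0.00000000e+00,  0.00000000e+00
[... 223 characters left out ...]
e+02],
       [-9.70447892e-01,  2.32145816e-01, -6.58726739e-02,
         2.77002216e+01],
       [ 1.07744918e-03,  2.77144335e-01,  9.60827694e-01,
         1.09333440e+03],
       [ 0.00000000e+00,  0.00000000e+00,  0.00000000e+00,
         1.00000000e+00]])}
wrist {'fovy': 65.70646984690485, 'cx': 279.19109289037584, 'cy': 209.97183849586398, 'mount': array([[-2.09328739e-04,  2.94525245e-01, -9.55643676e-01,
        -1.43288934e+02],
       [-4.25516296e-04,  9.55643585e-01,  2.94525310e-01,
         7.52603871e+01],
       [ 9.99999888e-01,  4.68294569e-04, -7.47183753e-05,
         3.71670976e-01],
       [ 0.00000000e+00,  0.00000000e+00,  0.00000000e+00,
         1.00000000e+00]])}
```

View pics/scene0.png

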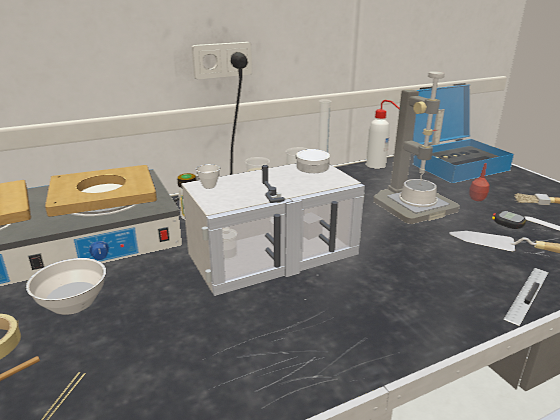

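View pics/top0.png

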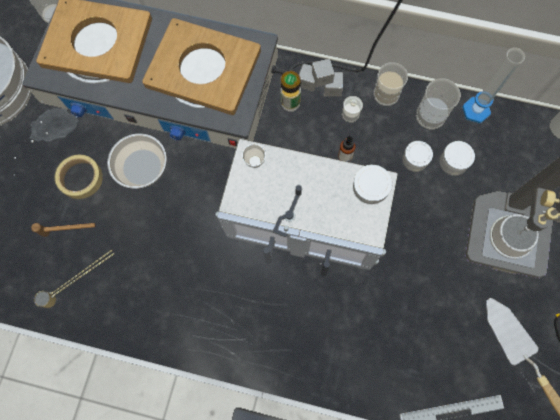

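```bash
python3 - <<'E'
import cv2
a=cv2.imread("pics/top0.png")[125:285,200:410]; cv2.imwrite("pics/top0c.png",cv2.resize(a,None,fx=3.7,fy=3.7,interpolation=cv2.INTER_CUBIC))
a=cv2.imread("pics/scene0.png")[140:300,170:380]; cv2.imwrite("pics/scene0c.png",cv2.resize(a,None,fx=3.7,fy=3.7,interpolation=cv2.INTER_CUBIC))
E
```

```text
(no output)
```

View pics/top0c.png

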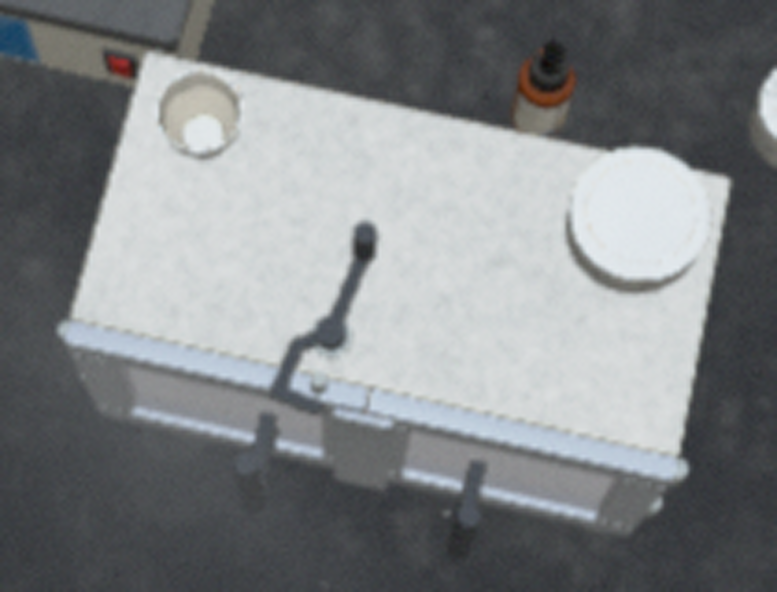

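View pics/scene0c.png

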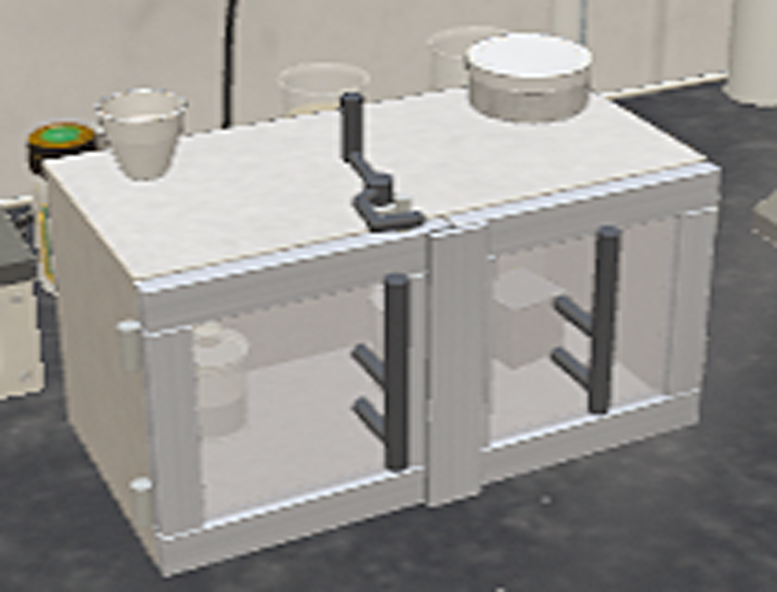

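```bash
cat > h.py <<'E'
import numpy as np, cv2
from rig import r
from scipy.spatial.transform import Rotation as R
def cal(n):
    c=r.get_calibration(n); return c, 210/np.tan(np.radians(c["fovy"])/2)
def ray(n,u,v):
    c,f=cal(n); E=c["extrinsics"]
    d=E[:3,:3]@np.array([(u-c["cx"])/f,-(v-c["cy"])/f,-1]); return E[:3,3],d
def onz(n,u,v,z):
    o,d=ray(n,u,v); return o+d*(z-o[2])/d[2]
def proj(n,p):
    c,f=cal(n); E=c["extrinsics"]; q=E[:3,:3].T@(np.array(p)-E[:3,3])
    return np.array([c["cx"]-f*q[0]/q[2], c["cy"]+f*q[1]/q[2]])
def tri(a,b):
    (o1,d1),(o2,d2)=ray(*a),ray(*b)
    A=np.stack([d1,-d2],1); s=np.linalg.lstsq(A,o2-o1,rcond=None)[0]
    p,q=o1+s[0]*d1,o2+s[1]*d2; return (p+q)/2,np.linalg.norm(p-q)
T=lambda u,v:("top",(u+.5)/3.7-.5+200,(v+.5)/3.7-.5+125)
S=lambda u,v:("scene",(u+.5)/3.7-.5+170,(v+.5)/3.7-.5+140)
E
python3 - <<'E'
from h import *
np.set_printoptions(precision=1,suppress=True)
bl=onz(*T(150,55),170);br=onz(*T(730,180),170)
print("back",bl,br,np.linalg.norm(bl-br))
fl=onz(*T(72,318),170);fr=onz(*T(683,452),170)
print("front top",fl,fr,np.linalg.norm(fl-fr), np.linalg.norm(bl-fl))
print("S bl fl fr br",[onz(*S(*p),170) for p in((43,162),(137,282),(718,163),(592,92))])
print("post",tri(T(366,230),S(351,96)))
print("stud",onz(*T(318,380),186))
print("pivot",tri(T(331,330),S(378,182)))
print("tin top c",tri(T(638,215),S(531,57)))
for n in (T,S):
  for p in ((150,55),):pass
yaw=np.arctan2(*(br-bl)[:2][::1]); print(yaw)
E
```

```text
back [724.9 222.8 170. ] [729.7 -83.1 170. ] 305.86154806454954
front top [577.9 222.4 170. ] [584.4 -87.2 170. ] 309.66215819832803 147.0165028043685
S bl fl fr br [array([725.1, 229.5, 170. ]), array([574.5, 227.2, 170. ]), array([574.6, -83.6, 170. ]), array([691.1, -78.7, 170. ])]
post (array([645.8,  89.6, 210.2]), np.float64(3.4446413459064877))
stud [572.5  94.1 186. ]
pivot (array([600.5,  95.9, 182.6]), np.float64(3.5243497184277612))
tin top c (array([689.9, -38.3, 197.4]), np.float64(2.2918376682098884))
3.125973795595751
```

```bash
python3 - <<'E'
from h import *
from scipy.optimize import least_squares
np.set_printoptions(precision=2,suppress=True)
obs=[(T(150,55),(75,155,170)),(T(730,180),(75,-155,170)),(S(43,162),(75,155,170)),
(S(397,278),(-127,51,170)),(S(397,466),(-127,51,70)),(S(608,230),(-127,-61,170)),(S(600,408),(-127,-61,70)),
(T(318,380),(-81,25,186)),(T(331,330),(-55,25,186)),(S(163,575),(-87,155,14)),(S(700,420),(-87,-155,14))]
def W(p,c):
    co,s=np.cos(p[2]),np.sin(p[2]); return [p[0]+co*c[0]-s*c[1],p[1]+s*c[0]+co*c[1],c[2]]
f=lambda p:np.concatenate([proj(o[0],W(p,c))-o[1:] for o,c in obs])
for sub in (None,):
    s=least_squares(f,[654,70,0.01],loss="soft_l1",x_scale=[1,1,.01]); print(s.x); print(s.fun.reshape(-1,2))
p=s.x
print("hinges",W(p,(-75,155,0)),W(p,(-75,-155,0)),"pivot",W(p,(-55,25,0)),"handles",W(p,(-127,51,155)),W(p,(-127,-61,155)))
for n in("top","scene"):
    im=cv2.imread(f"pics/{n}0.png")
    im=cv2.resize(im[125:285,200:410] if n=="top" else im[140:300,170:380],None,fx=3.7,fy=3.7)
    f0=lambda q:((proj(n,W(p,q))-((200,125) if n=="top" else (170,140))+.5)*3.7-.5).astype(int).tolist()
    for a,b in [((-75,155,170),(75,155,170)),((75,155,170),(75,-155,170)),((75,-155,170),(-75,-155,170)),((-75,155,170),(-75,-155,170)),((-87,155,168),(-87,-155,168)),((-87,155,14),(-87,-155,14)),((-127,51,70),(-127,51,170)),((-127,-61,70),(-127,-61,170))]:
        cv2.line(im,f0(a),f0(b),(0,0,255),1)
    cv2.imwrite(f"pics/ov_{n}.png",im)
E
```

```text
[655.44  71.32   0.01]
[[-1.34 -2.62]
 [ 0.27 -0.76]
 [ 0.84 -1.07]
 [ 0.25 -0.  ]
 [ 0.3   0.33]
 [ 0.95  0.22]
 [ 0.18  1.12]
 [-0.71 -1.17]
 [-0.8  -1.11]
 [ 0.92  0.58]
 [ 0.4   1.43]]
hinges [np.float64(579.5683092214156), np.float64(225.90091538979578), 0] [np.float64(581.305775847406), np.float64(-84.0942155553911), 0] pivot [np.float64(600.2966101255527), np.float64(96.01505187252324), 0] handles [np.float64(528.1520179954584), np.float64(121.61110286447015), 155] [np.float64(528.7797478732357), np.float64(9.61286200685425), 155]
```

View pics/ov_top.png

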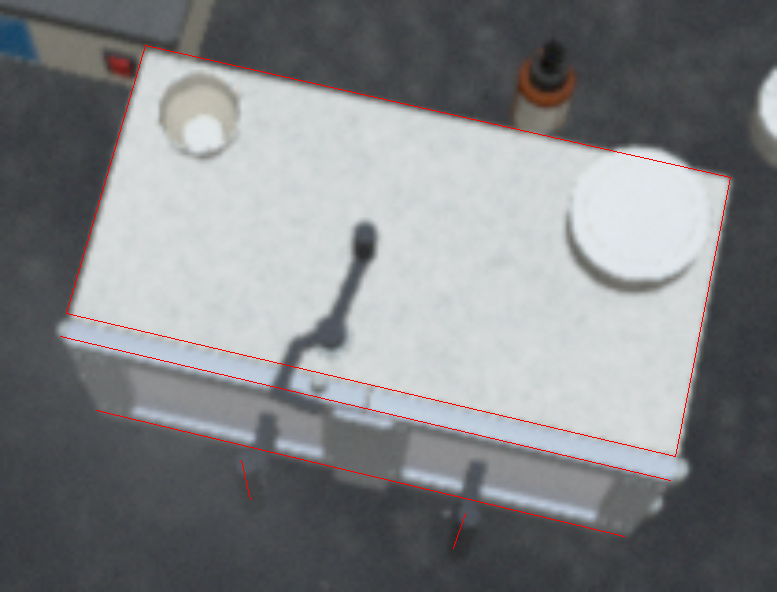

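View pics/ov_scene.png

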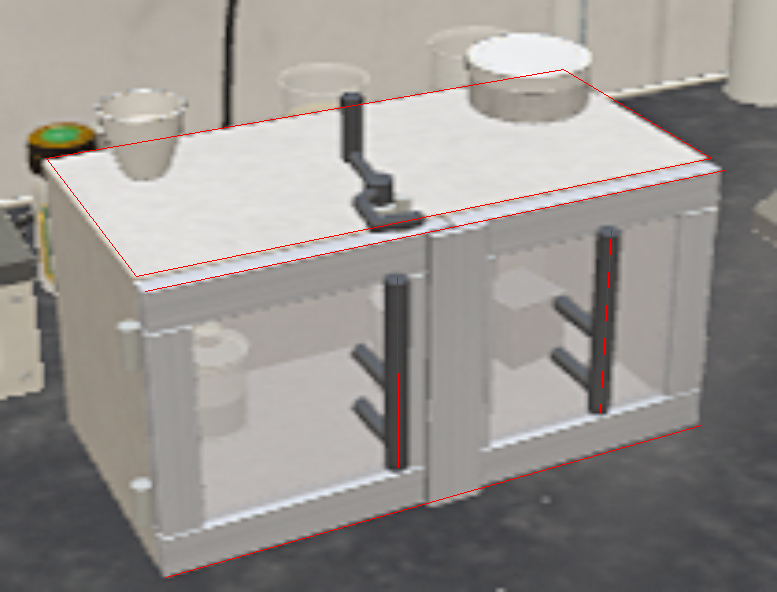

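```bash
python3 - <<'E'
from h import *
np.set_printoptions(precision=3,suppress=True)
print(R.from_quat(r.state()["ee_rot"]).as_matrix())
print("stand", [onz("top",u,v,0) for u,v in((470,265),(480,195),(490,300))], tri(("top",553,215),("scene",436,75)))
print(onz("top",513,235,100))
E
```

```text
[[-0.     0.953  0.302]
 [ 0.001  0.302 -0.953]
 [-1.    -0.    -0.001]]
stand [array([ 633.921, -293.032,    0.   ]), array([ 794.877, -291.151,    0.   ]), array([ 570.518, -344.573,    0.   ])] (array([ 647.863, -299.969,  345.812]), np.float64(2.0580631252085446))
[ 687.019 -336.787  100.   ]
```

View pics/wrist0.png

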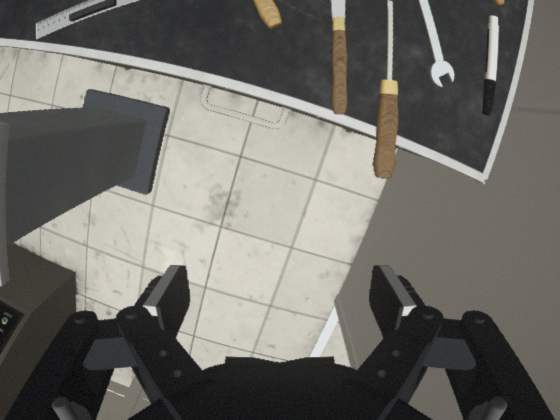

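```bash
cat >> h.py <<'E'
def plan(waypts,grip,s=None,dec=0):
    """waypts: list of (pos, azimuth_deg of tool y, nrows); tool assumed down. Prints rows"""
    s=s or r.state(); p=np.array(s["tool_pos"]); M=R.from_quat(s["ee_rot"]); out=[]
    y=M.as_matrix()[:,1]; az=np.degrees(np.arctan2(y[1],y[0]))
    for tp,ta,n in waypts:
        p0=p.copy(); a0=az
        for k in range(1,n+1):
            q=p0+(np.array(tp)-p0)*k/n; a=a0+(ta-a0)*k/n
            d=np.round(M.inv().apply(q-p),dec); t=np.round(-(a-az)*2)/2
            if k==n: t=np.round(-(a-az)*2)/2
            out.append([grip,*d,t,0,0]); p=p+M.apply(d); M=M*R.from_rotvec([t,0,0],degrees=True); az-=t
    print("; ".join(" ".join(f"{v:g}" for v in np.array(o)+0.) for o in out)); print(p,az)
E
python3 - <<'E'
from h import *
plan([((380,-250,262),95,8),((640,85,262),180,9)],1)
E
```

```text
1 -4 36 -34 -9.5 0 0; 1 -4 41 -28 -10 0 0; 1 -4 45 -20 -9.5 0 0; 1 -3 48 -12 -9.5 0 0; 1 -4 49 -4 -10 0 0; 1 -4 49 4 -9.5 0 0; 1 -4 48 12 -9.5 0 0; 1 -4 45 21 -10 0 0; 1 0 35 32 -9.5 0 0; 1 0 28 37 -9.5 0 0; 1 0 22 42 -9.5 0 0; 1 0 16 44 -9 0 0; 1 0 7 47 -9.5 0 0; 1 0 0 47 -9.5 0 0; 1 0 -7 46 -9.5 0 0; 1 0 -15 45 -9.5 0 0; 1 0 -23 41 -9.5 0 0
[640.18593604  84.67468958 262.26344883] 180.0757024429194
```

Call:
drive_tool(commands="1 -4 36 -34 -9.5 0 0; 1 -4 41 -28 -10 0 0; 1 -4 45 -20 -9.5 0 0; 1 -3 48 -12 -9.5 0 0; 1 -4 49 -4 -10 0 0; 1 -4 49 4 -9.5 0 0; 1 -4 48 12 -9.5 0 0; 1 -4 45 21 -10 0 0")

```text
clock: 1.15
tool_pos: [381.0, -248.7, 262.4]
ee_rot: [-0.033, 0.706, 0.033, 0.706]
contact_force: [-0.0, 0.1, 0.6]
grip_width: 85.2
```

Call:
drive_tool(commands="0.6 0 35 32 -9.5 0 0; 0.6 0 28 37 -9.5 0 0; 0.6 0 22 42 -9.5 0 0; 0.6 0 16 44 -9 0 0; 0.6 0 7 47 -9.5 0 0; 0.6 0 0 47 -9.5 0 0; 0.6 0 -7 46 -9.5 0 0; 0.6 0 -15 45 -9.5 0 0; 0.6 0 -23 41 -9.5 0 0; 0.6 0 0 0 0 0 0")

```text
clock: 2.4
tool_pos: [640.9, 88.3, 261.2]
ee_rot: [-0.501, 0.498, 0.503, 0.498]
contact_force: [0.2, -0.0, 0.7]
grip_width: 51.1
```

```bash
python3 - <<'E'
from h import *
np.set_printoptions(precision=3,suppress=True)
s=r.state(); print(s["tool_pos"],s["joint_positions"]); print(R.from_quat(s["ee_rot"]).as_matrix())
for n in("wrist","top"): cv2.imwrite(f"pics/{n}1.png",r.capture(n))
E
```

```text
[640.922  88.265 261.244] [ 0.259  0.568 -0.779  1.423  0.398  1.313  1.037]
[[-0.001 -1.    -0.008]
 [ 0.003 -0.008  1.   ]
 [-1.     0.001  0.003]]
```

View pics/wrist1.png

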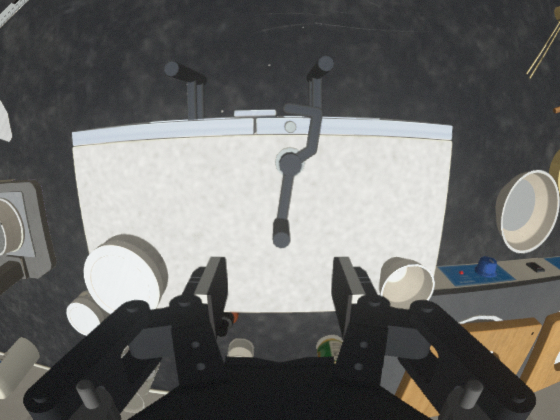

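```bash
cat >> h.py <<'E'
def wray(u,v,s):
    c,f=cal("wrist"); M=c["mount"]; dx,dy=u-c["cx"],v-c["cy"]; rr=np.hypot(dx,dy); th=rr/f
    d=np.array([np.sin(th)*dx/rr,-np.sin(th)*dy/rr,-np.cos(th)])
    T=R.from_quat(s["ee_rot"]); return s["tool_pos"]+T.apply(M[:3,3]), T.apply(M[:3,:3]@d)
def wz(u,v,z,s):
    o,d=wray(u,v,s); return o+d*(z-o[2])/d[2]
E
python3 - <<'E'
from h import *
np.set_printoptions(precision=1,suppress=True)
s=r.state()
for n,u,v,z in(("post",282,240,211),("pivot",289,162,186),("stud",290,127,186),("Rh",173,68,170),("Lh",326,65,170),("fl",452,126,168),("fr",74,133,168),("seam",254,126,168)): print(n,wz(u,v,z,s))
E
```

```text
post [645.   85.9 211. ]
pivot [598.4  90.8 186. ]
stud [574.6  91.3 186. ]
Rh [528.8   6.4 170. ]
Lh [529.5 117.3 170. ]
fl [568.1 221.3 168. ]
fr [571.2 -86.6 168. ]
seam [574.5  65.9 168. ]
```

Call:
drive_tool(commands="0.5 24 -4 0 0 0 0; 0.5 25 0 0 0 0 0; 0.5 25 0 0 0 0 0; 0.5 0 0 0 0 0 0; 0 0 0 0 0 0 0; 0 0 0 0 0 0 0; 0 0 0 0 0 0 0; 0 0 0 0 0 0 0", newtons=20)

```text
clock: 3.5
tool_pos: [644.9, 84.6, 189.6]
ee_rot: [0.501, -0.499, -0.5, -0.5]
contact_force: [-0.2, -1.0, 6.4]
grip_width: 11.0
```

Call:
drive_tool(commands="0 0 2 -8 0 0 0; 0 0 4 -8 0 0 0; 0 0 5 -7 0 0 0; 0 0 6 -6 0 0 0; 0 0 7 -4 0 0 0; 0 0 4 -2 0 0 0; 0 0 0 0 0 0 0; 0 0 0 0 0 0 0")

```text
clock: 4.5
tool_pos: [616.8, 51.4, 189.5]
ee_rot: [-0.5, 0.498, 0.501, 0.501]
contact_force: [0.3, 6.7, 6.2]
grip_width: 11.1
```

Call:
drive_tool(commands="0.4 0 0 0 0 0 0; 0.4 0 0 0 0 0 0; 0.4 -20 0 0 0 0 0; 0.4 -30 0 0 0 0 0; 0.4 -25 30 10 0 0 0; 0.4 0 30 10 0 0 0; 0.4 0 0 0 0 0 0")

```text
clock: 5.38
tool_pos: [555.0, 70.3, 265.3]
ee_rot: [0.502, -0.499, -0.5, -0.499]
contact_force: [0.4, 0.4, -0.0]
grip_width: 33.7
```

```bash
python3 - <<'E'
from h import *
np.set_printoptions(precision=3,suppress=True)
s=r.state(); print(s["tool_pos"],s["joint_positions"]); print(R.from_quat(s["ee_rot"]).as_matrix())
cv2.imwrite(f"pics/wrist2.png",r.capture("wrist"))
E
```

```text
[554.978  70.309 265.308] [ 0.374  0.424 -0.835  1.638  0.331  1.226  1.045]
[[ 0.002 -1.    -0.004]
 [-0.001 -0.004  1.   ]
 [-1.    -0.002 -0.001]]
```

View pics/wrist2.png

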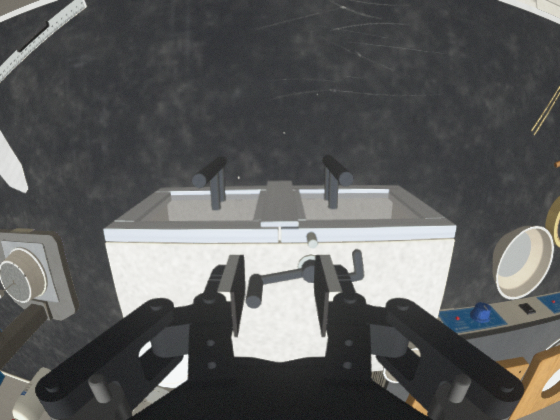

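```bash
python3 - <<'E'
from h import *
np.set_printoptions(precision=1,suppress=True)
s=r.state()
for n,u,v,z in(("stud",312,240,186),("Rh",200,181,170),("Lh",345,179,170),("fl",455,227,168),("fr",107,231,168)): print(n,wz(u,v,z,s))
plan([((527.5,119,262),180,2),((527.5,119,136),180,5)],.5,s)
E
```

```text
stud [573.1  93.2 186. ]
Rh [531.8   8.4 170. ]
Lh [530.2 118.6 170. ]
fl [570.7 222.6 168. ]
fr [575. -82. 168.]
0.5 1 14 25 -180 0 0; 0.5 2 -15 -25 -180 0 0; 0.5 25 0 0 0 0 0; 0.5 25 0 0 0 0 0; 0.5 25 0 0 0 0 0; 0.5 26 0 0 0 0 0; 0.5 25 0 0 0 0 0
[527.3 119.1 135.7] 180.11430379787325
```

Call:
drive_tool(commands="0.5 0 13 25 0 0 0; 0.5 0 13 24 0 0 0; 0.5 0 0 0 0 0 0; 0.5 40 0 0 0 0 0; 0.5 40 0 0 0 0 0; 0.5 35 0 0 0 0 0; 0.5 14 0 0 0 0 0; 0.5 0 0 0 0 0 0; 0 0 0 0 0 0 0; 0 0 0 0 0 0 0; 0 0 0 0 0 0 0; 0 0 0 0 0 0 0", newtons=30)

```text
clock: 6.92
tool_pos: [531.3, 120.6, 135.9]
ee_rot: [-0.501, 0.498, 0.501, 0.501]
contact_force: [1.1, 6.4, -1.1]
grip_width: 10.9
```

Call:
drive_tool(commands="0 0 7 4 4 0 0; 0 0 14 8 8 0 0; 0 0 14 8.5 8 0 0; 0 0 14 8 8 0 0; 0 0 0 0 0 0 0")

```text
clock: 7.55
tool_pos: [487.4, 155.7, 135.7]
ee_rot: [-0.366, 0.605, 0.365, 0.606]
contact_force: [-3.0, -2.0, 10.6]
grip_width: 11.0
```

Call:
drive_tool(commands="0 0 14 8 8 0 0; 0 0 14 8.5 8 0 0; 0 0 14 8 8 0 0; 0 0 14 8 8 0 0; 0 0 14 8.5 8 0 0; 0 0 14 8 8 0 0; 0 0 10 6 6 0 0; 0 0 6 4 4 0 0; 0 0 4 2 2 0 0; 0 0 0 0 0 0 0; 0 0 0 0 0 0 0")

```text
clock: 8.93
tool_pos: [474.0, 271.9, 135.7]
ee_rot: [-0.014, 0.708, 0.016, 0.706]
contact_force: [-14.7, 6.0, 13.7]
grip_width: 11.0
```

Call:
drive_tool(commands="0.3 0 0 0 0 0 0; 0.4 0 0 0 0 0 0; 0.4 0 0 0 0 0 0; 0.4 -30 0 0 0 0 0; 0.4 -40 0 0 0 0 0; 0.4 -40 0 0 0 0 0; 0.4 -15 0 0 0 0 0; 0.4 0 0 0 0 0 0")

```text
clock: 9.93
tool_pos: [476.9, 268.9, 259.7]
ee_rot: [-0.013, 0.706, 0.013, 0.707]
contact_force: [-0.6, -1.0, -0.7]
grip_width: 34.0
```

```bash
python3 - <<'E'
from h import *
s=r.state(); print(s["tool_pos"],s["joint_positions"])
for n in("scene","top"):
  cv2.imwrite(f"pics/{n}3.png",r.capture(n))
plan([((480,120,262),25,8),((530,8,262),0,4)],.5,s)
E
```

```text
[476.88233561 268.88337184 259.69807263] [-0.26452746  0.326505   -0.45480529  1.69477181  0.15524374  1.1546143
 -0.72527612]
0.5 0 -19 0 8.5 0 0; 0.5 -1 -18 2 8.5 0 0; 0.5 0 -18 5 8 0 0; 0.5 0 -17 8 8.5 0 0; 0.5 0 -16 10 8.5 0 0; 0.5 -1 -14 12 8.5 0 0; 0.5 0 -12 14 8 0 0; 0.5 0 -10 16 8.5 0 0; 0.5 0 0 31 6.5 0 0; 0.5 0 3 30 6 0 0; 0.5 0 6 30 6.5 0 0; 0.5 0 9 29 6 0 0
[529.6053254    8.29721512 261.64746817] 0.061824985714665104
```

View pics/scene3.png

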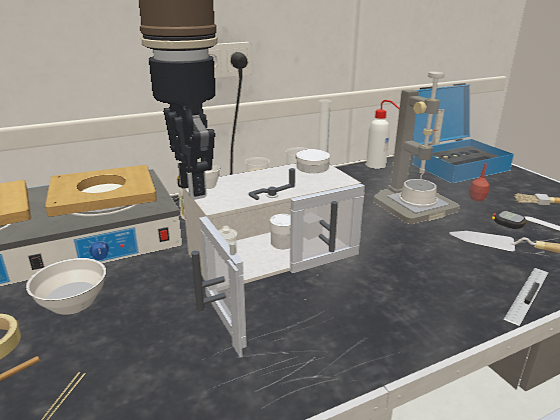

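View pics/top3.png

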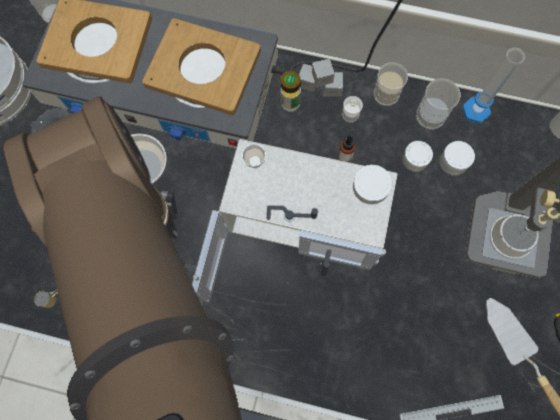

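Call:
drive_tool(commands="0.5 0 -19 0 8.5 0 0; 0.5 -1 -18 2 8.5 0 0; 0.5 0 -18 5 8 0 0; 0.5 0 -17 8 8.5 0 0; 0.5 0 -16 10 8.5 0 0; 0.5 -1 -14 12 8.5 0 0; 0.5 0 -12 14 8 0 0; 0.5 0 -10 16 8.5 0 0; 0.5 0 0 31 6.5 0 0; 0.5 0 3 30 6 0 0; 0.5 0 6 30 6.5 0 0; 0.5 0 9 29 6 0 0")

```text
clock: 11.52
tool_pos: [528.7, 7.2, 259.5]
ee_rot: [-0.5, -0.5, 0.501, -0.499]
contact_force: [-0.6, 1.0, 0.4]
grip_width: 42.4
```

```bash
python3 - <<'E'
from h import *
np.set_printoptions(precision=3,suppress=True)
s=r.state(); print(s["tool_pos"],s["joint_positions"],s["qvel"]); print(R.from_quat(s["ee_rot"]).as_matrix())
E
```

```text
[528.659   7.203 259.513] [-0.067  0.26  -0.06   1.759  0.017  1.126 -1.706] [ 0.224  0.129  0.27  -0.179 -0.065  0.042 -0.314]
[[-0.003  1.    -0.002]
 [-0.001 -0.002 -1.   ]
 [-1.    -0.003  0.001]]
```

Call:
drive_tool(commands="0.5 0 1 -1 0 0 0; 0.5 0 0 0 0 0 0; 0.5 40 0 0 0 0 0; 0.5 40 0 0 0 0 0; 0.5 35 0 0 0 0 0; 0.5 9 0 0 0 0 0; 0.5 0 0 0 0 0 0; 0 0 0 0 0 0 0; 0 0 0 0 0 0 0; 0 0 0 0 0 0 0; 0 0 0 0 0 0 0", newtons=30)

```text
clock: 12.9
tool_pos: [531.0, 8.7, 138.7]
ee_rot: [0.5, 0.499, -0.499, 0.501]
contact_force: [-0.8, -2.5, 6.5]
grip_width: 10.9
```

Call:
drive_tool(commands="0 0 -6 4 -4 0 0; 0 0 -12.5 8 -8 0 0; 0 0 -12.5 8 -8 0 0; 0 0 -12.5 8 -8 0 0; 0 0 0 0 0 0 0")

```text
clock: 13.52
tool_pos: [493.4, -26.9, 138.7]
ee_rot: [0.364, 0.605, -0.364, 0.607]
contact_force: [0.9, -1.1, 4.7]
grip_width: 11.2
```

Call:
drive_tool(commands="0 0 -12.5 8 -8 0 0; 0 0 -12.5 8 -8 0 0; 0 0 -12.5 8 -8 0 0; 0 0 -12.5 8 -8 0 0; 0 0 -12.5 8 -8 0 0; 0 0 -12.5 8 -8 0 0; 0 0 -9 6 -6 0 0; 0 0 -6 4 -4 0 0; 0 0 -3 2 -2 0 0; 0 0 0 0 0 0 0; 0 0 0 0 0 0 0")

```text
clock: 14.9
tool_pos: [487.7, -132.2, 138.6]
ee_rot: [0.012, 0.707, -0.013, 0.707]
contact_force: [-3.7, -3.0, 9.7]
grip_width: 10.8
```

Call:
drive_tool(commands="0.3 0 0 0 0 0 0; 0.4 0 0 0 0 0 0; 0.4 0 0 0 0 0 0; 0.4 -30 0 0 0 0 0; 0.4 -40 0 0 0 0 0; 0.4 -40 0 0 0 0 0; 0.4 -15 -20 0 0 0 0; 0.4 0 -40 0 0 0 0; 0.4 0 -40 0 0 0 0; 0.4 0 0 0 0 0 0; 0.4 0 0 0 0 0 0")

```text
clock: 16.27
tool_pos: [483.9, -230.2, 262.1]
ee_rot: [0.012, 0.707, -0.012, 0.707]
contact_force: [-0.5, 0.4, 0.6]
grip_width: 34.0
```

```bash
python3 - <<'E'
from h import *
s=r.state(); print(s["tool_pos"],s["contact_force"])
for n in("scene","top"):
  cv2.imwrite(f"pics/{n}4.png",r.capture(n))
E
```

```text
[ 483.94527014 -230.182003    262.09602902] [-0.49333446  0.37396541  0.60342055]
```

View pics/scene4.png

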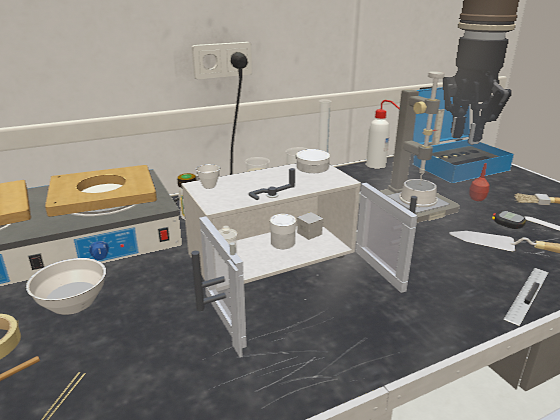

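View pics/top4.png

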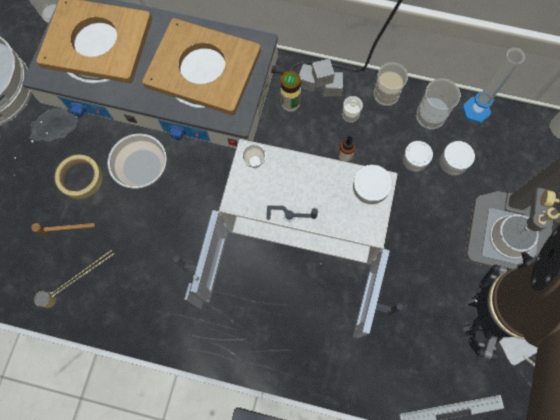

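Both leaves stand about square to the front: the left free edge is at top pixel (195,295) and the right at (368,330). The tin is still at (372,183), and the gripper is clear at the right with about 0 N on it.

```bash
python3 - <<'E'
from h import *
a,b=[cv2.imread(f"pics/top{k}.png")[160:210,350:396] for k in(0,4)]
print("tin patch mean diff",cv2.absdiff(a,b).mean())
r.hand_in(); print(r.state()["clock"])
E
```

```text
tin patch mean diff 3.9479710144927536
the job is handed in; nothing more can be done
the job is handed in; nothing more can be done
```

The cabinet is open and the job is handed in, after about 16 s of the 56 s allowed; no verdict is reported.

- **Hook:** I pinched the post and turned the latch to about 1.2 rad.
- **Leaves:** I gripped each handle bar from above and swung its leaf along its arc, left first and then right. From the gripper positions both ended at about 1.52 rad. The right leaf was still shut when the left one was open.
- **Last checks:** The final scene and top pictures show both leaves about square to the front. The tin looks to be in its starting place, and the hook is clear. The gripper is away from everything, with about 0 N on it. A before/after picture comparison around the tin gave a mean difference of about 4 grey levels, which I took as lighting or noise and did not turn into millimetres.
- **Disagreement:** The wrist camera and the two fixed cameras differed by 3–5 mm in y at first. I took a middle value, and both handle grips landed within about 2 mm of it.

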